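# Index a watch case under the dial gauge, lock the table and zero the gauge

### The job

On the height-checking stand, push the turntable round by its upright pegs until the watch case clicks into its stop right under the dial gauge's plunger, then swing the locking latch fully in. Next press the gauge head all the way down by its thumb pad so that the plunger rests on the case, and finally turn the gauge's bezel until its bold zero mark stands exactly over the tip of the needle. Do not touch the watch case itself, and leave the other things on the bench where they are.

Things in the scene. Friction and masses are not known exactly. Their poses are not given: they have to be found in the camera images.
- stand: Grey steel base plate of the height-checking stand, 20 mm thick, fixed. Origin on the bench under the turntable's axis; x points to the gauge column, z up. In this frame the plate spans x -112..180, y -120..120 mm; a column 24 mm thick (top at z 160) stands at x 152; the gauge axis is at x 58, y 0. A sprung detent at y +110 gives the table six stops, 60 degrees apart.
- table_axis (a point): Centre of the turntable's top face (z 42 mm), a dark steel disc 160 mm across over a six-lobed index plate 180 mm across; turns both ways. Six nests lie 58 mm from the axis every 60 degrees. Six brass pegs, 10 mm thick, tops at z 72 mm, stand 75 mm from the axis, at 30, 90, 150, 210, 270 and 330 degrees from the watch case. It springs into the nearest stop; 2 to 4 N at a peg turns it.
- watch_case: The one steel watch case on the turntable, 38 mm across and 10 mm high with four lugs, fixed in one of the six nests (two other nests hold flat brass discs 3 mm thick, the rest are empty). Origin at the centre of its underside. Not to be touched by the robot.
- case_top (a point): Centre of the watch case's top face, 10 mm above the table's top (z 52 mm).
- turntable (a joint): Turn of the table in rad, counter-clockwise from above; 0 (or any whole turn) has the watch case under the gauge.
- latch (a joint): Locking latch: 0 = fully in (its tooth in the lobed plate, table locked), grows as it swings out, to 0.62 rad. It stays where it is left; its tooth only goes fully in when the table is in a stop.
- latch_handle (a point): Top of the latch's upright steel handle post, 12 mm thick and 44 mm tall above the lever (top at z 75 mm), 95 mm from the latch's pivot. On the -y side of the stand; fully in, it is at x -50, y -101 mm of the stand's frame, and swung out it lies further to -y.
- latch_pivot (a point): The latch's upright hinge axis, on the base plate at x 45, y -101 mm of the stand's frame; the latch turns clockwise from above when it closes.
- gauge_head (a joint): Downward travel of the gauge head on its column in m: 0 = raised, 0.016 = fully down. It stays where it is left; about 5 to 6 N pushes it down.
- thumb_pad (a point): Centre of the top of the round black thumb pad, 26 mm across, on the head's arm, 54 mm from the gauge axis towards the column: at z 101 mm raised, 85 mm fully down. Press it straight down with closed fingers.
- gauge_axis (a point): Centre of the bezel's top face. The round gauge lies face up; its bezel (knurled aluminium, 60 mm across, 14 mm high, this point on top) turns about the upright axis with the white dial on it, either way, and stays where it is left. Top at z 120 mm raised, 104 mm fully down; the gauge's body below it is 52 mm across.
- zero_mark (a point): Point on the bold black zero mark of the dial (a 4 mm wide bar running out to a pip on the rim; the other ticks are thin), 22 mm from the gauge axis. It turns with the bezel.
- needle_tip (a point): Tip of the thin black needle, 22 mm from the gauge axis. The needle turns about the gauge axis clockwise by 0.45 rad per mm that the plunger is pushed in, and does not turn with the bezel.
- plunger (a joint): How far the gauge's plunger is pushed up into the gauge, in m: 0 when hanging free; 0.004 with the head fully down on the watch case.
- gauge_foot (a point): Lowest point of the plunger, under the gauge on its axis: at z 64 mm with the head raised.
- loupe: Black eye loupe, 34 mm across and 30 mm high, standing loose on the base plate's near left corner. Bystander.
- spare_case: Loose second watch case lying on the bench right of the stand, 38 mm across, 9 mm high. Bystander.
- screwdriver: Small steel screwdriver, 130 mm, on the bench left of the stand. Bystander.
- tweezers: Steel tweezers, 125 mm, on the bench left of the stand. Bystander.
- oil_jar: Amber glass jar, 34 mm across, 45 mm high, right on the bench. Bystander.
- parts_tray: Wooden divided tray, 110 x 150 x 22 mm, left on the bench. Bystander.
- puck: Brass setting block, 48 mm across, 22 mm high, right on the bench. Bystander.

How it is judged:
By the outcome, as a careful person would: the job done as asked, in the order asked, and still so for the second after the job is handed in, with the robot touching nothing.
It also fails if it takes over 67 s, if anything falls off the work surface, if the arm or the gripper's body presses on something with over 40 N, if the wrist force passes 120 N, or if a joint passes its speed limit or range.

### The arm

A 6-joint arm with a two-finger parallel gripper is mounted at the origin on the work surface. World frame = base frame: x ahead of the robot, y to its left, z up, the work surface at z = 0. Lengths are in m, angles in degrees, forces in N, time in s.
With the tool pointing down it reaches from about 0.25 to 0.775 m from the base axis. Payload 4 kg.
Tool frame: the origin (TCP) lies midway between the tips of the shut fingers; the grasp point (between the pads) lies 19 mm behind it (grasp_offset is the distance from the TCP to the grasp point, in m); z points along the fingers, y is the line along which they close (so a half turn about z gives the same grasp; the last joint's range is limited). The gripper opens to 94 mm and grips with 3 to 60 N. Pads are 16 mm wide; open, the fingers measure 119 mm over their backs; the gripper's body (75 mm by 177 mm) begins 78 mm behind the grasp point.
Start: joints at [58.78, 4.996, 78.535, -0, 96.463, -5.907], TCP at [0.235, 0.497, 0.206] pointing down, gripper open.
Joint ranges: [-177.83, 177.83], [-43.37, 116.18], [15.69, 146.23], [-61.86, 241.86], [9.47, 152.12], [-147.06, 147.06]. Speed limits (degrees/s): [159.86, 159.86, 180, 180, 180, 180].

### API

Orientations are given as a 3x3 rotation matrix whose columns are the frame's x, y, z axes.
In Python, from bench import get_state, snapshot, hand_in, grasp_offset gives the robot as it stands.
- The arm moves only by the tool play_rows, never from a script. Its argument "increments" is a list of rows, each a list of 5 numbers: the shift along the tool's x, y, z in units of 0.08 m (1.0 is 0.08 m), then the turn about the tool's z in units of 180 degrees (1.0 is 180 degrees), then the opening, from 0 (shut) to 1 (fully open). A call has 1 to 12 rows; each row is the pose to reach, as a shift and turn from the pose commanded when the call began, along the tool's axes at that moment, turning the shorter way round; what a row does not reach only later rows make up. A row lasts 1/10 s, in which the tool goes at most 50 mm and 8.59 degrees, less where a joint would pass 70% of its speed; a pose out of reach is approached as far as the arm can. A call with a number of a shift or a turn outside -1 to 1 is refused whole. A call with a gripper value outside its range is refused whole. The fingers move at their own pace and stop on an object; "grip_force" is the grip in N (left out, the last holds). Time passes only in rows, so rows that repeat a pose let the fingers close. It gives the time, the measured TCP pose, the force, the opening and the grip force at its end, in the units of the state.
- get_state(): the state, without advancing time (a new reading comes with each control period).
- snapshot(name): name is "scene" or "top" or "wrist"; returns a dict with "image" (400x640x3 uint8, red, green, blue), "depth" (400x640 float32, m along the optical axis (not along the pixel's ray), 0 where there is no reading), "K" (3x3 intrinsics, pixels), "R" (3x3) and "t" (3): a world point X has camera coordinates R X + t. Camera axes: x right, y down, z forward; pixel columns grow to the right and rows downward; lengths in m; the calibration is good to about 2 mm. The wrist camera is an equidistant fisheye: a pixel r from the principal point sees the ray r / f radians off the axis. A picture is of the moment at which its call begins.
- hand_in(): hands the job in; it is judged then, once.
The state is a dict: "time": time; "q": joint angles; "qvel": joint speeds; "tau": joint torques, N m; "ee_pos": TCP position; "orientation": TCP orientation; "ft_force": force on the tool from outside, world axes, zero at the start; "wrist_torque": the same for the moment, N m; "gripper_width": opening from 0.0 (shut) to 1.0 (fully open); "grasp_force": force on a finger pad.
Only numpy, scipy, OpenCV 4.12 (cv2) and the standard library are available. Lean on these libraries where they do the work, as an engineer would, in place of code of your own. Each camera call takes 0.05 s, during which the arm holds its last target. There are 200 camera calls.

## Working session

There is one attempt and no reset: what is moved stays moved. The work goes in short steps, Python scripts to look and compute and a tool call to move; the robot and the scene stay as the last step left them, time stands still between calls to the robot, and variables do not carry over. Pictures are saved under pics/ and viewed, at most 10 in all, crops included, and the job is handed in when it is done.

Besides the shell and the picture viewer there is one more tool, called as name([rows], argument=value, ...), one row to a line, values as JSON. play_rows: Moves the arm, as the interface text tells. Shifts and turns lie within -1 to 1; 1 stands for 0.08 m of shift or 180 degrees of turn. Its arguments: {"type":"object","properties":{"increments":{"type":"array"},"grip_force":{"type":"number"}},"required":["increments"]}

```bash
ls; mkdir -p pics
python3 - <<'E'
from bench import *
import cv2,numpy as np
s=get_state();print(s['time'],s['ee_pos'],s['orientation'],grasp_offset)
ims=[]
for n in("top","scene"):
    d=snapshot(n);cv2.imwrite(f"pics/{n}0.png",d["image"][:,:,::-1]);np.savez(f"{n}0.npz",**d)
    print(n,d["K"].tolist(),d["R"].round(4).tolist(),d["t"].round(4).tolist())
E
```

```text
pics
0.0 [0.23488254 0.49673314 0.20431759] [[-9.03991838e-01  4.27548216e-01 -1.13149568e-03]
 [ 4.27549647e-01  9.03989998e-01 -1.83928494e-03]
 [ 2.36477780e-04 -2.14646915e-03 -9.99997668e-01]] 0.0188
top [[486.9101703576381, 0.0, 316.761526101553], [0.0, 486.9101703576381, 205.07650255119555], [0.0, 0.0, 1.0]] [[-0.0108, -0.9999, 0.0065], [-0.9816, 0.0093, -0.1908], [0.1907, -0.0085, -0.9816]] [-0.0039, 0.5678, 1.2103]
scene [[372.7476991462431, 0.0, 321.65275301576935], [0.0, 372.7476991462431, 207.1819956562358], [0.0, 0.0, 1.0]] [[-0.1073, 0.994, 0.0199], [0.606, 0.0812, -0.7913], [-0.7882, -0.0729, -0.6111]] [0.0711, -0.2558, 1.418]
```

View pics/top0.png

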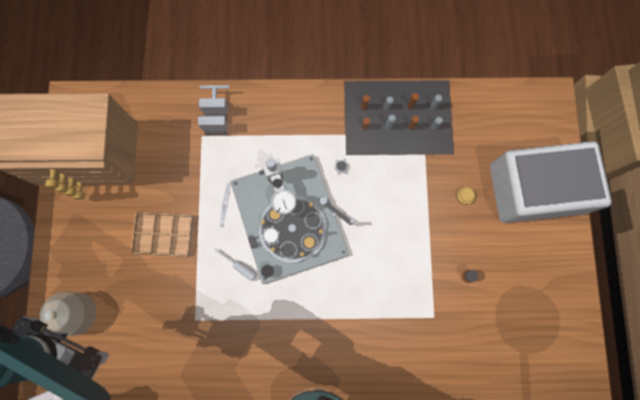

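View pics/scene0.png

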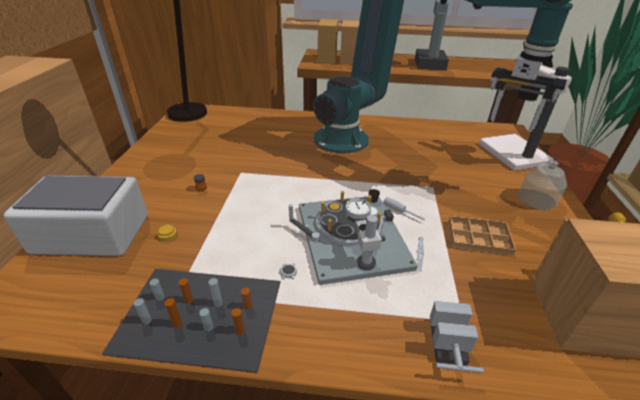

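The top view shows the stand at about (290,220), with the column towards the top (272,165), the gauge at (284,203), the latch handle at (365,223), and the bright case near (271,236). I'll enlarge this area.

Run:
```python
import cv2
i=cv2.imread("pics/top0.png")[148:288,215:375]
cv2.imwrite("pics/c1.png",cv2.resize(i,None,fx=4.2,fy=4.2,interpolation=cv2.INTER_CUBIC))
```

```text
(no output)
```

View pics/c1.png

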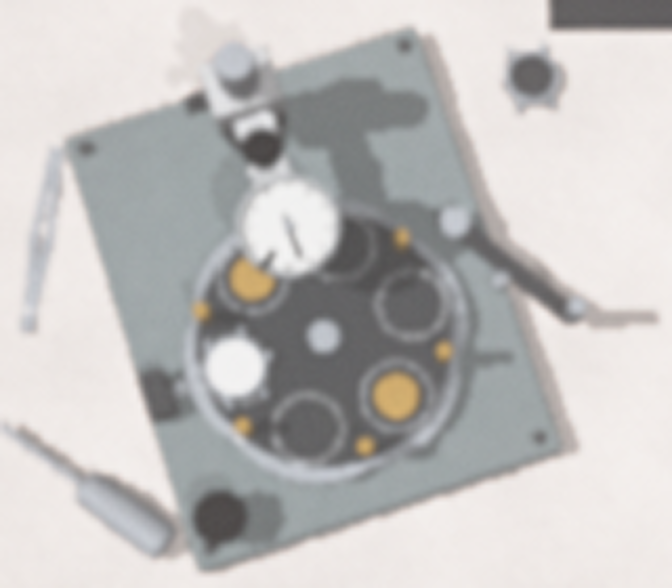

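The crop shows pegs at (402,237), (444,350), (365,445), (243,426) and (201,310), the hub at (323,337), the case at (235,366), the gauge at (290,228), the thumb pad at (262,147) and the latch handle at (575,307). The case looks about 90° counter-clockwise of the gauge. Next I'll measure the stand's pose.

```bash
cat > h.py <<'E'
import numpy as np,cv2
def ray(d,uv,z):
    "pinhole pixel -> world point on plane z"
    uv=np.atleast_2d(np.array(uv,float));K,R,t=d["K"],d["R"],d["t"]
    c=np.c_[(uv[:,0]-K[0,2])/K[0,0],(uv[:,1]-K[1,2])/K[1,1],np.ones(len(uv))]@R
    o=-R.T@t
    return (o+c*((z-o[2])/c[:,2])[:,None])[:,:2]
def blobs(m,amin=4):
    n,l,s,c=cv2.connectedComponentsWithStats(m.astype(np.uint8))
    return [(c[i],s[i,4]) for i in range(1,n) if s[i,4]>=amin]
E
python3 - <<'E'
from h import *
d=dict(np.load("top0.npz"));im=d["image"];hsv=cv2.cvtColor(im,cv2.COLOR_RGB2HSV)
sub=np.zeros(im.shape[:2],bool);sub[148:288,215:375]=1
m=(hsv[...,0]>12)&(hsv[...,0]<28)&(hsv[...,1]>110)&(hsv[...,2]>120)&sub
P=[]
for c,a in blobs(m,3):
    z=.072 if a<25 else .045; w=ray(d,c,z)[0]; print("brass",c.round(1),a,w.round(4))
    if a<25:P.append(w)
P=np.array(P)
A=np.c_[2*P,np.ones(len(P))];s=np.linalg.lstsq(A,(P**2).sum(1),rcond=None)[0];r=np.sqrt(s[2]+s[0]**2+s[1]**2)
print("axis from pegs",s[:2].round(4),r)
# plate edges
g=im.astype(int)
m=(hsv[...,1]>18)&(hsv[...,1]<80)&(hsv[...,0]>70)&(hsv[...,0]<110)&sub&(hsv[...,2]>80)
m=cv2.morphologyEx(m.astype(np.uint8),cv2.MORPH_OPEN,np.ones((3,3)))
n,l,st,c=cv2.connectedComponentsWithStats(m);k=1+np.argmax(st[1:,4])
cn=max(cv2.findContours((l==k).astype(np.uint8),cv2.RETR_EXTERNAL,cv2.CHAIN_APPROX_NONE)[0],key=cv2.contourArea)
w=ray(d,cn[:,0],.02).astype(np.float32);R=cv2.minAreaRect(w*1000);print(R);B=cv2.boxPoints(R);print(B)
dep=d["depth"]
for n_,(u,v) in dict(hub=(323,337),case=(235,366),gauge=(290,228),pad=(262,147),handle=(575,307),col=(237,60),latchpiv=(456,221)).items():
    u,v=215+u/4.2,148+v/4.2;K=d["K"];D=dep[int(v),int(u)]
    X=d["R"].T@(np.array([(u-K[0,2])/K[0,0]*D,(v-K[1,2])/K[1,1]*D,D])-d["t"]);print(n_,X.round(4))
E
```

```text
brass [274.1 214.5] 42 [0.5455 0.1017]
brass [308.9 241.8] 66 [0.4732 0.0115]
brass [301.4 253.8] 5 [0.44   0.0304]
axis from pegs [0.0963 0.0067] 0.3445675978424029Traceback (most recent call last):
  File "<stdin>", line 16, in <module>
    return _wrapfunc(a, 'argmax', axis=axis, out=out, **kwds)
    return bound(*args, **kwds)
ValueError: attempt to get argmax of an empty sequence
```

Run:
```python
from h import *
d=dict(np.load("top0.npz"));im=d["image"];hsv=cv2.cvtColor(im,cv2.COLOR_RGB2HSV)
def px(u,v):return 215+u/4.2,148+v/4.2
for u,v in((150,250),(380,60),(520,400),(180,470),(30,30),(620,400)):
    a,b=px(u,v);print(hsv[int(b),int(a)])
sub=np.zeros(im.shape[:2],bool);sub[148:288,215:375]=1
m=(hsv[...,0]>8)&(hsv[...,0]<30)&(hsv[...,1]>75)&(hsv[...,2]>75)&sub
P=[]
for c,a in blobs(m,3):
    z=.072 if a<32 else .045; w=ray(d,c,z)[0]; print("brass",c.round(1),a,w.round(4))
    if a<32:P.append(w)
P=np.array(P)
A=np.c_[2*P,np.ones(len(P))];s=np.linalg.lstsq(A,(P**2).sum(1),rcond=None)[0];r=np.sqrt(s[2]+s[0]**2+s[1]**2)
print("axis from pegs",s[:2].round(4),r, np.degrees(np.arctan2(*(P-s[:2]).T[::-1])).round(1))
print("corners",ray(d,[px(*q) for q in((66,137),(413,30),(575,452),(205,570))],.02).round(4).tolist())
dep=d["depth"]
for n_,(u,v) in dict(hub=(323,337),case=(235,366),gauge=(290,228),pad=(262,147),handle=(575,307),col=(237,60),latchpiv=(456,221)).items():
    u,v=px(u,v);K=d["K"];D=dep[int(v),int(u)]
    X=d["R"].T@(np.array([(u-K[0,2])/K[0,0]*D,(v-K[1,2])/K[1,1]*D,D])-d["t"]);print(n_,X.round(4))
```

```text
[ 97  14 170]
[ 90  11 169]
[ 97  14 168]
[ 94  12 168]
[ 10  10 237]
[ 11   8 241]
brass [310.  204.5] 12 [0.566  0.0078]
brass [274.1 214.6] 71 [0.5453 0.1018]
brass [262.8 221.7] 11 [0.5225 0.1281]
brass [320.  231.3] 13 [ 0.4965 -0.017 ]
brass [309.  241.9] 99 [0.473  0.0113]
brass [272.6 248.6] 13 [0.4538 0.1028]
brass [301.5 253.7] 14 [0.4403 0.0302]
axis from pegs [0.5098 0.0554] 0.0736868548225402 [ -40.2   80.1 -100.4  139.7 -160.1]
corners [[0.6438, 0.2211], [0.7132, -0.0021], [0.4388, -0.1006], [0.3685, 0.1293]]
hub [0.5088 0.0553 0.0463]
case [0.4907 0.1089 0.0517]
gauge [0.5642 0.0718 0.1128]
pad [0.6174 0.0897 0.0968]
handle [ 0.5217 -0.0984  0.0739]
col [0.654  0.0998 0.1589]
latchpiv [ 0.5843 -0.0281  0.0305]
```

play_rows([
  [-0.25, -0.18, 0, 0, 0],
  [-0.5, -0.37, 0, 0, 0],
  [-0.75, -0.55, 0, 0, 0],
  [-0.98, -0.73, 0, 0, 0],
])

```text
time: 0.5
ee_pos: [0.2813, 0.4098, 0.2048]
orientation: [[-0.904, 0.427, -0.001], [0.427, 0.904, -0.001], [0.0, -0.001, -1.0]]
ft_force: [0.3, -0.1, 0.4]
gripper_width: 0.696
grasp_force: 0.0
```

play_rows([
  [-0.25, -0.18, 0, 0, 0],
  [-0.5, -0.37, 0, 0, 0],
  [-0.75, -0.55, 0, 0, 0],
  [-0.98, -0.73, 0, 0, 0],
])

```text
time: 0.9
ee_pos: [0.3271, 0.3234, 0.2049]
orientation: [[-0.904, 0.428, -0.001], [0.428, 0.904, -0.001], [0.0, -0.001, -1.0]]
ft_force: [-0.2, 0.1, -0.6]
gripper_width: 0.354
grasp_force: 0.0
```

play_rows([
  [-0.25, -0.18, 0, 0, 0],
  [-0.5, -0.37, 0, 0, 0],
  [-0.75, -0.55, 0, 0, 0],
  [-0.98, -0.73, 0, 0, 0],
])

```text
time: 1.3
ee_pos: [0.373, 0.2372, 0.2049]
orientation: [[-0.904, 0.428, -0.001], [0.428, 0.904, -0.0], [0.001, -0.001, -1.0]]
ft_force: [-0.3, 0.3, -0.6]
gripper_width: 0.022
grasp_force: 0.0
```

play_rows([
  [-0.25, -0.18, 0, 0, 0],
  [-0.5, -0.37, 0, 0, 0],
  [-0.75, -0.55, 0, 0, 0],
  [-0.98, -0.73, 0, 0, 0],
])

```text
time: 1.7
ee_pos: [0.4189, 0.1509, 0.205]
orientation: [[-0.904, 0.428, -0.001], [0.428, 0.904, -0.0], [0.001, -0.0, -1.0]]
ft_force: [0.1, 0.6, 0.2]
gripper_width: 0.007
grasp_force: 0.0
```

play_rows([
  [-0.25, -0.18, 0, 0, 0],
  [-0.5, -0.37, 0, 0, 0],
  [-0.75, -0.55, 0, 0, 0],
  [-0.98, -0.73, 0, 0, 0],
])

```text
time: 2.1
ee_pos: [0.4648, 0.0646, 0.2049]
orientation: [[-0.904, 0.428, -0.001], [0.428, 0.904, 0.0], [0.001, -0.0, -1.0]]
ft_force: [0.5, -0.2, -0.5]
gripper_width: 0.001
grasp_force: 0.0
```

play_rows([
  [-0.25, -0.18, 0, 0, 0],
  [-0.5, -0.37, 0, -0.04, 0],
  [-0.75, -0.55, 0, -0.083, 0],
  [-1.0, -0.74, 0, -0.083, 0],
  [-1.0, -0.74, 0, -0.083, 0],
])

```text
time: 2.6
ee_pos: [0.5122, -0.0243, 0.2044]
orientation: [[-0.983, 0.183, -0.002], [0.183, 0.983, -0.001], [0.002, -0.001, -1.0]]
ft_force: [-0.3, 1.5, 0.4]
gripper_width: 0.005
grasp_force: 0.0
```

Run:
```python
from bench import *
import cv2,numpy as np
s=get_state();print(s['time'],s['ee_pos'],s['orientation'].round(4).tolist() if hasattr(s['orientation'],'round') else s['orientation'],s['q'],s['gripper_width'],s['ft_force'])
d=snapshot("wrist");cv2.imwrite("pics/w1.png",d["image"][:,:,::-1]);np.savez("w1.npz",**d)
print(d["K"].round(1).tolist(),d["R"].round(4).tolist(),d["t"].round(4).tolist())
```

```text
2.6 [ 0.51215205 -0.02430423  0.20435856] [[-0.983, 0.1834, -0.0016], [0.1834, 0.983, -0.0005], [0.0015, -0.0008, -1.0]] [-9.02381511e+00  3.12976580e-01  8.35397608e+01 -4.51943383e-02
  9.62349912e+01 -8.84586592e+01] 0.005407101520697866 [-0.25413185  1.4746031   0.38958655]
[[309.7, 0.0, 320.4], [0.0, 309.7, 200.6], [0.0, 0.0, 1.0]] [[0.184, 0.9829, -0.0006], [0.9532, -0.1782, 0.2442], [0.2399, -0.0455, -0.9697]] [-0.0705, -0.5178, 0.2665]
```

View pics/w1.png

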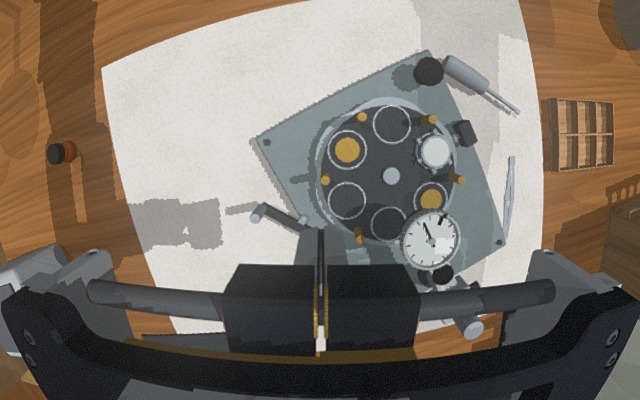

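The wrist view shows the turntable round its hub (391,176), with the case at (434,152), the gauge at (432,239) and the latch handle at (256,212). The hand is clear of everything, so I'll descend beside the near peg and push it along the arc.

play_rows([
  [0, 0, 0.3, 0, 0],
  [0, 0, 0.6, 0, 0],
  [0, 0, 0.91, 0, 0],
])

```text
time: 2.95
ee_pos: [0.5113, -0.021, 0.132]
orientation: [[-0.984, 0.179, 0.0], [0.179, 0.984, 0.001], [-0.0, 0.001, -1.0]]
ft_force: [0.3, 0.2, -0.3]
gripper_width: 0.007
grasp_force: 0.0
```

play_rows([
  [0, 0, 0.3, 0, 0],
  [0, 0, 0.6, 0, 0],
  [0, 0, 0.91, 0, 0],
  [0, 0, 0.91, 0, 0],
])

```text
time: 3.35
ee_pos: [0.5107, -0.0205, 0.0574]
orientation: [[-0.984, 0.179, -0.002], [0.179, 0.984, 0.002], [0.002, 0.001, -1.0]]
ft_force: [0.6, 0.3, -1.1]
gripper_width: 0.005
grasp_force: 0.4
```

play_rows([
  [0.068, -0.013, 0, 0.022, 0],
  [0.137, -0.02, 0, 0.044, 0],
  [0.206, -0.023, 0, 0.067, 0],
  [0.275, -0.022, 0, 0.089, 0],
  [0.344, -0.015, 0, 0.111, 0],
  [0.413, -0.004, 0, 0.133, 0],
  [0.48, 0.013, 0, 0.156, 0],
  [0.546, 0.033, 0, 0.178, 0],
  [0.611, 0.059, 0, 0.2, 0],
  [0.673, 0.088, 0, 0.222, 0],
  [0.734, 0.123, 0, 0.244, 0],
  [0.791, 0.161, 0, 0.267, 0],
])

```text
time: 4.55
ee_pos: [0.4551, 0.0007, 0.0612]
orientation: [[-0.521, 0.853, 0.009], [0.853, 0.521, -0.004], [-0.009, 0.006, -1.0]]
ft_force: [7.9, -4.4, -5.6]
gripper_width: 0.008
grasp_force: 4.5
```

Run:
```python
from bench import *
import cv2,numpy as np
d=snapshot("top");cv2.imwrite("pics/t2.png",cv2.resize(d["image"][148:288,215:375,::-1],None,fx=3,fy=3));np.savez("t2.npz",**d)
s=get_state();print(s['time'],s['ee_pos'],s['ft_force'],s['q'][5])
```

```text
4.6 [0.45358263 0.00180547 0.0611184 ] [ 1.85568753 -0.38231327  0.49457744] -38.14390893702135
```

View pics/t2.png

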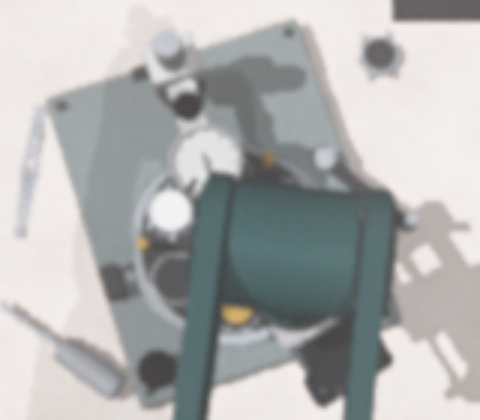

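The case has turned about 45° clockwise and is now at (171,212) in the crop, with nothing disturbed. I'll carry on along the arc.

play_rows([
  [0.066, -0.012, 0, 0.022, 0],
  [0.133, -0.019, 0, 0.044, 0],
  [0.2, -0.022, 0, 0.067, 0],
  [0.268, -0.019, 0, 0.089, 0],
  [0.335, -0.013, 0, 0.111, 0],
  [0.401, -0.001, 0, 0.133, 0],
  [0.466, 0.015, 0, 0.156, 0],
  [0.53, 0.036, 0, 0.178, 0],
  [0.593, 0.061, 0, 0.2, 0],
  [0.593, 0.061, 0, 0.2, 0],
])

```text
time: 5.6
ee_pos: [0.4309, 0.0458, 0.0606]
orientation: [[0.076, 0.997, 0.001], [0.997, -0.076, 0.0], [0.0, 0.001, -1.0]]
ft_force: [-0.2, 0.0, 0.1]
gripper_width: 0.004
grasp_force: 0.0
```

```bash
cat >> h.py <<'E'
def fray(d,uv,z):
    "fisheye pixel -> world xy on plane z"
    uv=np.atleast_2d(np.array(uv,float));K,R,t=d["K"],d["R"],d["t"]
    p=np.c_[(uv[:,0]-K[0,2])/K[0,0],(uv[:,1]-K[1,2])/K[1,1]];th=np.hypot(*p.T)+1e-9
    c=np.c_[p*(np.sin(th)/th)[:,None],np.cos(th)]@R;o=-R.T@t
    return (o+c*((z-o[2])/c[:,2])[:,None])[:,:2]
def brass(d,amin=6):
    hsv=cv2.cvtColor(d["image"],cv2.COLOR_RGB2HSV)
    return blobs((hsv[...,0]>10)&(hsv[...,0]<30)&(hsv[...,1]>90)&(hsv[...,2]>90),amin)
E
python3 - <<'E'
from bench import *
from h import *
d=snapshot("wrist");cv2.imwrite("pics/w3.png",d["image"][:,:,::-1]);np.savez("w3.npz",**d)
s=get_state();print(s['time'],s['ee_pos'],s['ft_force'],s['q'][5],s['orientation'][:2].round(3))
E
```

```text
5.65 [0.43054828 0.04578335 0.06033904] [-0.53706856 -0.05125745 -0.36770552] 2.8246965048577994 [[ 0.075  0.997 -0.   ]
 [ 0.997 -0.075  0.001]]
```

View pics/w3.png

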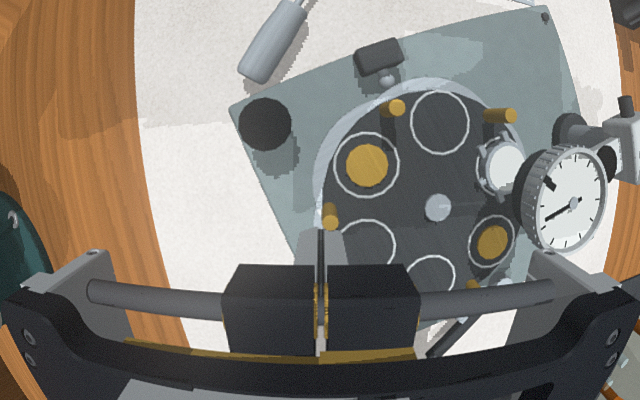

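The wrist view shows the pushed peg at (330,216) just ahead of the fingers, the case at (505,165) close to the gauge, and the discs at (366,165) and (493,240). I'll work out the table angle.

Run:
```python
from h import *
d=dict(np.load("w3.npz"));ax=np.array([.5095,.055])
for n,uv,z in(("hub",(438,207),.046),("disc",(366,165),.045),("disc2",(493,242),.045),("peg",(329,210),.072),("peg",(397,107),.072),("case",(505,166),.052),("gauge",(573,203),.12)):
    w=fray(d,uv,z)[0];v=w-ax;print(n,w.round(4),np.hypot(*v).round(4),np.degrees(np.arctan2(v[1],v[0])).round(1))
```

```text
hub [0.5126 0.0569] 0.0036 32.2
disc [0.4634 0.0887] 0.0571 143.9
disc2 [0.5614 0.0247] 0.0601 -30.2
peg [0.4374 0.0684] 0.0734 169.5
peg [0.4789 0.1239] 0.0753 113.9
case [0.5629 0.0841] 0.0608 28.6
gauge [0.5663 0.0748] 0.0602 19.2
```

About 9–10° remain before the stop.

play_rows([
  [0.034, -0.006, 0, 0.011, 0],
  [0.068, -0.011, 0, 0.022, 0],
  [0.103, -0.014, 0, 0.033, 0],
  [0.138, -0.017, 0, 0.044, 0],
  [0.155, -0.018, 0, 0.05, 0],
  [0.155, -0.018, 0, 0.05, 0],
])

```text
time: 6.25
ee_pos: [0.43, 0.0577, 0.0599]
orientation: [[0.231, 0.973, -0.001], [0.973, -0.231, 0.0], [0.0, -0.001, -1.0]]
ft_force: [-0.4, -0.9, 1.2]
gripper_width: 0.005
grasp_force: 0.7
```

play_rows([
  [-0.1, 0, 0, 0, 0],
  [-0.2, 0, 0, 0, 0],
  [-0.2, 0, 0, 0, 0],
])

```text
time: 6.55
ee_pos: [0.4267, 0.0411, 0.0598]
orientation: [[0.233, 0.972, 0.0], [0.972, -0.233, 0.0], [0.0, 0.0, -1.0]]
ft_force: [-0.2, -1.0, 0.6]
gripper_width: 0.006
grasp_force: 0.0
```

Run:
```python
from bench import *
from h import *
d=snapshot("wrist");cv2.imwrite("pics/w4.png",d["image"][:,:,::-1]);np.savez("w4.npz",**d)
s=get_state();print(s['time'],s['ee_pos'],s['orientation'][:2].round(3))
for c,a in brass(d,20):
    if c[1]<330: print(c.round(1),a,fray(d,c,.045).round(4),fray(d,c,.066).round(4))
```

```text
6.6 [0.42685306 0.04143472 0.05984467] [[ 0.233  0.972  0.   ]
 [ 0.972 -0.233  0.001]]
[ 71.  142.5] 34588 [[0.2481 0.1562]] [[0.2691 0.1512]]
[622.5  21.8] 1646 [[0.7556 0.1669]] [[0.722  0.1608]]
[390.8  76.9] 269 [[0.4937 0.1303]] [[0.4883 0.1282]]
[501.   83.5] 269 [[0.5743 0.115 ]] [[0.5602 0.1145]]
[365.  139.2] 1491 [[0.4683 0.0947]] [[0.4656 0.0964]]
[630.3 183.5] 1998 [[0.7349 0.0075]] [[0.7035 0.0185]]
[328.7 191.7] 355 [[0.4382 0.0669]] [[0.4388 0.0716]]
[496.8 217.9] 825 [[0.5561 0.0188]] [[0.5439 0.0287]]
[485.9 271.8] 393 [[ 0.5447 -0.0241]] [[ 0.5338 -0.0097]]
[630.8 278.4] 121 [[ 0.7647 -0.1148]] [[ 0.7301 -0.0906]]
[315.  309.7] 180 [[ 0.4081 -0.0185]] [[ 0.4118 -0.0046]]
[325.7 309.4] 211 [[ 0.4159 -0.0201]] [[ 0.4188 -0.006 ]]
```

play_rows([
  [0.1, 0, 0, 0, 0],
  [0.2, 0, 0, 0, 0],
  [0.225, 0, 0, 0, 0],
  [0.25, 0, 0, 0, 0],
  [0.25, 0, 0, 0, 0],
])

```text
time: 7.1
ee_pos: [0.4312, 0.0603, 0.0599]
orientation: [[0.232, 0.973, -0.001], [0.973, -0.232, -0.003], [-0.004, -0.0, -1.0]]
ft_force: [-2.3, -4.5, 1.3]
gripper_width: 0.006
grasp_force: 2.5
```

play_rows([
  [-0.15, 0, 0, 0, 0],
  [-0.25, 0, 0, 0, 0],
  [-0.25, 0, 0, 0, 0],
])

```text
time: 7.4
ee_pos: [0.4267, 0.0412, 0.0598]
orientation: [[0.234, 0.972, 0.0], [0.972, -0.234, 0.0], [0.0, 0.0, -1.0]]
ft_force: [0.0, 0.4, 0.1]
gripper_width: 0.002
grasp_force: 0.0
```

Run:
```python
from bench import *
from h import *
d=snapshot("wrist");cv2.imwrite("pics/w5.png",d["image"][:,:,::-1]);np.savez("w5.npz",**d)
t=snapshot("top");np.savez("t5.npz",**t)
s=get_state();print(s['time'],s['ee_pos'],s['orientation'][:2].round(3))
for c,a in brass(d,20):
    if c[1]<300 and 300<c[0]<600: print(c.round(1),a,fray(d,c,.045).round(4),fray(d,c,.066).round(4))
```

```text
7.5 [0.42692523 0.04175674 0.05988142] [[ 0.233  0.972  0.   ]
 [ 0.972 -0.233  0.001]]
[394.2  75.1] 273 [[0.4963 0.1312]] [[0.4906 0.129 ]]
[503.8  85.8] 255 [[0.5765 0.1132]] [[0.5621 0.1129]]
[366.3 136.8] 1489 [[0.4696 0.0961]] [[0.4668 0.0976]]
[328.5 187.9] 341 [[0.4387 0.0695]] [[0.4392 0.0739]]
[495.5 220.2] 828 [[0.5548 0.0174]] [[0.5428 0.0274]]
[482.9 273.3] 379 [[ 0.5419 -0.0246]] [[ 0.5313 -0.0101]]
```

play_rows([
  [0.1, 0, 0, 0, 0],
  [0.2, 0, 0, 0, 0],
  [0.25, 0, 0, 0, 0],
  [0.27, 0, 0, 0, 0],
  [0.27, 0, 0, 0, 0],
])

```text
time: 8.0
ee_pos: [0.4316, 0.0616, 0.06]
orientation: [[0.231, 0.973, -0.001], [0.973, -0.231, -0.005], [-0.005, -0.0, -1.0]]
ft_force: [-3.0, -5.8, 2.3]
gripper_width: 0.003
grasp_force: 2.9
```

play_rows([
  [-0.15, 0, 0, 0, 0],
  [-0.27, 0, 0, 0, 0],
  [-0.27, 0, 0, 0, 0],
  [-0.27, 0, 0, 0, 0],
])

```text
time: 8.4
ee_pos: [0.4269, 0.0418, 0.0599]
orientation: [[0.233, 0.972, 0.0], [0.972, -0.233, 0.001], [0.001, 0.0, -1.0]]
ft_force: [-0.6, 0.6, -0.3]
gripper_width: 0.007
grasp_force: 0.0
```

Run:
```python
from bench import *
from h import *
d=snapshot("wrist");np.savez("w6.npz",**d)
s=get_state();print(s['time'],s['ee_pos'])
for c,a in brass(d,20):
    if c[1]<300 and 300<c[0]<600: print(c.round(1),a,fray(d,c,.045).round(4))
# plate far edge (+y side): boundary points of plate vs white paper
g=cv2.cvtColor(d["image"],cv2.COLOR_RGB2HSV)
print(g[60,300:340:8].tolist(), g[40,260:300:8].tolist(), g[200,260:300:8].tolist())
cv2.imwrite("pics/w6.png",cv2.resize(d["image"][:300,180:640,::-1],None,fx=1.7,fy=1.7))
```

```text
8.45 [0.42693896 0.04193195 0.05988689]
[396.2  75.2] 273 [[0.4977 0.1315]]
[505.   88.1] 265 [[0.5773 0.1122]]
[367.1 136.4] 1481 [[0.4703 0.0969]]
[328.4 186.7] 345 [[0.4391 0.0709]]
[524.  188.5] 26 [[0.5836 0.0363]]
[494.4 222.2] 829 [[0.554  0.0167]]
[480.8 274.4] 371 [[ 0.5403 -0.0244]]
[[18, 6, 200], [94, 23, 153], [90, 22, 149], [101, 24, 151], [90, 19, 134]] [[104, 20, 142], [107, 16, 111], [12, 8, 156], [20, 7, 223], [9, 8, 223]] [[18, 5, 241], [93, 18, 144], [97, 25, 172], [93, 19, 158], [94, 28, 155]]
```

View pics/w6.png

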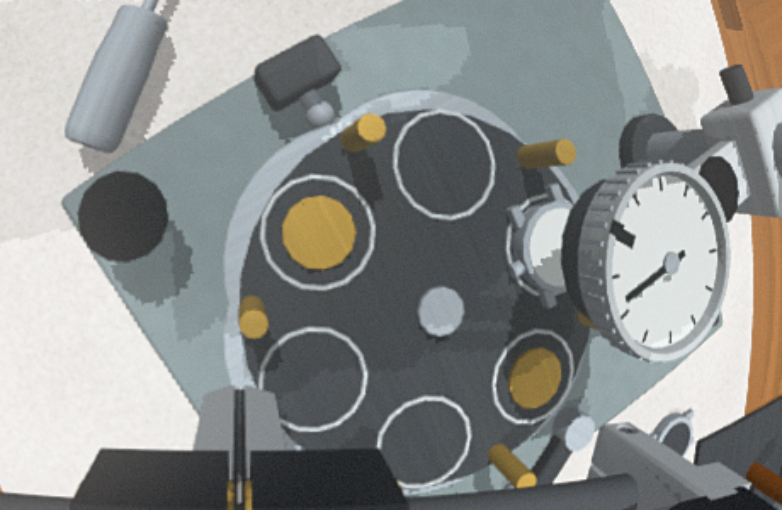

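The view shows the roller (320,112) seated in the rim beside the peg at (371,128), the case (545,245) beside the gauge, and the zero mark and needle clearly visible. To check the stop angle I'll fit the plate's edge in the same picture.

Run:
```python
from h import *
d=dict(np.load("w6.npz"));g=cv2.cvtColor(d["image"],cv2.COLOR_RGB2HSV)
pl=(g[...,1]>=14)&(g[...,0]>80)&(g[...,0]<115)
def px(u,v):return np.array([180+u/1.7,v/1.7])
def fit(a,b,nrm,z=.02,L=8):
    a,b=px(*a),px(*b);pts=[]
    for s in np.linspace(0,1,60):
        c=a+s*(b-a);pr=[]
        for k in np.arange(-L,L+.1,.5):
            q=c+k*nrm;pr.append(cv2.getRectSubPix(d["image"].astype(np.float32).mean(2),(1,1),tuple(map(float,q)))[0,0])
        pr=cv2.GaussianBlur(np.array(pr,np.float32)[:,None],(1,5),0)[:,0];j=np.argmax(np.abs(np.diff(pr)));pts.append(c+(-L+.5*j+.25)*nrm)
    w=fray(d,pts,z).astype(np.float32)
    l=cv2.fitLine(w*1000,cv2.DIST_WELSCH,0,.01,.01).ravel();a=np.degrees(np.arctan2(l[1],l[0]))
    r=(w*1000-l[2:])@np.array([-l[1],l[0]]);print("line ang",a,"pt",l[2:],"med resid",np.median(abs(r)))
n1=np.array([-.83,.55]);n2=np.array([-.5,-.86])
fit((72,218),(185,388),n1)      # near (-x) edge
fit((200,123),(380,16),n2)       # +y edge
# screwed: column axis, gauge circle centre at z .12, pad
for n,uv,z in(("gauge",(671,262),.120),("hub",(441,311),.046),("roller",(320,112),.035)):
    print(n,fray(d,px(*uv),z).round(4))
```

```text
line ang -72.115036 pt [383.39856  93.01121] med resid 0.10897647
line ang 22.273891 pt [485.4474  171.52588] med resid 1.3644135
gauge [[0.5667 0.075 ]]
hub [[0.5125 0.0565]]
roller [[0.4833 0.1423]]
```

The plate edge and the pivot both give a yaw of 18.0°. The table is about 1.5° past the stop, which the latch tooth should centre. I'll go round the near side to behind the latch handle.

play_rows([
  [-0.3, 0.02, 0, 0, 0],
  [-0.6, 0.04, 0, 0, 0],
  [-0.91, 0.06, 0, 0, 0],
])

```text
time: 8.75
ee_pos: [0.4146, -0.0303, 0.0599]
orientation: [[0.231, 0.973, 0.0], [0.973, -0.231, 0.0], [0.001, 0.0, -1.0]]
ft_force: [0.8, -0.4, 0.4]
gripper_width: 0.008
grasp_force: 0.0
```

play_rows([
  [-0.26, 0.17, 0, 0, 0],
  [-0.52, 0.34, 0, 0, 0],
  [-0.78, 0.51, 0, 0, 0],
])

```text
time: 9.05
ee_pos: [0.4403, -0.1009, 0.06]
orientation: [[0.232, 0.973, 0.001], [0.973, -0.232, 0.0], [0.001, 0.001, -1.0]]
ft_force: [0.2, 0.1, 0.6]
gripper_width: 0.011
grasp_force: 0.0
```

play_rows([
  [-0.16, 0.3, 0, 0, 0],
  [-0.33, 0.6, 0, 0, 0],
  [-0.49, 0.89, 0, 0, 0],
])

```text
time: 9.35
ee_pos: [0.501, -0.1556, 0.0598]
orientation: [[0.232, 0.973, 0.0], [0.973, -0.232, 0.0], [0.001, 0.0, -1.0]]
ft_force: [0.3, 1.0, -0.2]
gripper_width: 0.006
grasp_force: 0.0
```

play_rows([
  [0.12, 0.15, 0, -0.04, 0],
  [0.25, 0.3, 0, -0.09, 0],
  [0.37, 0.45, 0, -0.13, 0],
  [0.49, 0.59, 0, -0.18, 0],
  [0.49, 0.59, 0, -0.22, 0],
  [0.49, 0.59, 0, -0.26, 0],
  [0.49, 0.59, 0, -0.31, 0],
  [0.49, 0.59, 0, -0.347, 0],
  [0.49, 0.59, 0, -0.347, 0],
  [0.49, 0.59, 0, -0.347, 0],
])

```text
time: 10.35
ee_pos: [0.5551, -0.1275, 0.0598]
orientation: [[-0.753, 0.657, 0.0], [0.657, 0.753, 0.0], [0.0, 0.0, -1.0]]
ft_force: [0.1, 0.3, 0.7]
gripper_width: 0.003
grasp_force: 0.0
```

```bash
cat >> h.py <<'E'
def axes(s):
    R=np.array(s["orientation"]);p=np.arctan2(R[1,0],R[0,0]);return np.array([[np.cos(p),np.sin(p)],[np.sin(p),-np.cos(p)]]),np.degrees(p)
def inc(s,target):
    "world xy(z) target -> tool units"
    A,_=axes(s);p=np.array(s["ee_pos"]);t=np.array(target);o=A@(t[:2]-p[:2])/.08
    return np.r_[o,(p[2]-t[2])/.08 if len(t)>2 else 0].round(3)
def arc(s,c,degs):
    "rotate the tool clockwise (from above) about world point c"
    A,_=axes(s);r=np.array(s["ee_pos"])[:2]-c
    for D in degs:
        a=-np.radians(D);Q=np.array([[np.cos(a),-np.sin(a)],[np.sin(a),np.cos(a)]]);print(D,np.r_[A@(Q@r-r)/.08,0,D/180].round(3).tolist())
E
python3 - <<'E'
from bench import *
from h import *
s=get_state();print(s['time'],s['ee_pos'],axes(s)[1],s['q'])
print(inc(s,(.5353,-.1102)))
t=snapshot("top");np.savez("t7.npz",**t)
s["ee_pos"]=np.array([.5353,-.1102,.06]);arc(s,np.array([.5835,-.0272]),[4,8,12,16,20,24,28,32,34,36,38])
E
```

```text
10.35 [ 0.55513798 -0.12749814  0.05978717] 138.89080735035228 [-1.86492942e+01  1.16279754e+01  8.78904596e+01  1.91120896e-02
  8.04823968e+01 -6.75432607e+01]
[ 0.329 -0.     0.   ]
4 [0.083, -0.013, 0.0, 0.022]
8 [0.166, -0.02, 0.0, 0.044]
12 [0.25, -0.022, 0.0, 0.067]
16 [0.334, -0.017, 0.0, 0.089]
20 [0.417, -0.007, 0.0, 0.111]
24 [0.499, 0.009, 0.0, 0.133]
28 [0.58, 0.031, 0.0, 0.156]
32 [0.659, 0.058, 0.0, 0.178]
34 [0.698, 0.074, 0.0, 0.189]
36 [0.736, 0.091, 0.0, 0.2]
38 [0.774, 0.109, 0.0, 0.211]
```

play_rows([
  [0.16, 0, 0, 0, 0],
  [0.33, 0, 0, 0, 0],
])

```text
time: 10.6
ee_pos: [0.5343, -0.1099, 0.0597]
orientation: [[-0.754, 0.657, -0.0], [0.657, 0.754, 0.0], [0.0, -0.0, -1.0]]
ft_force: [1.5, -3.4, -0.4]
gripper_width: 0.007
grasp_force: 0.5
```

play_rows([
  [0.083, -0.013, 0, 0.022, 0],
  [0.166, -0.02, 0, 0.044, 0],
  [0.25, -0.022, 0, 0.067, 0],
  [0.334, -0.017, 0, 0.089, 0],
  [0.417, -0.007, 0, 0.111, 0],
  [0.499, 0.009, 0, 0.133, 0],
  [0.58, 0.031, 0, 0.156, 0],
  [0.659, 0.058, 0, 0.178, 0],
  [0.659, 0.058, 0, 0.178, 0],
])

```text
time: 11.5
ee_pos: [0.4975, -0.0714, 0.0601]
orientation: [[-0.293, 0.956, 0.001], [0.956, 0.293, -0.0], [-0.0, 0.001, -1.0]]
ft_force: [1.3, -0.2, -0.7]
gripper_width: 0.007
grasp_force: 0.0
```

Run:
```python
from bench import *
from h import *
s=get_state();print(s['time'],s['ee_pos'],axes(s)[1],s['ft_force'])
arc(s,np.array([.5835,-.0272]),[1,2,3,4,5])
```

```text
11.5 [ 0.49747079 -0.07140648  0.06012195] 107.02398025443507 [ 1.31376723 -0.2381191  -0.67067828]
1 [0.021, -0.004, 0.0, 0.006]
2 [0.042, -0.007, 0.0, 0.011]
3 [0.063, -0.01, 0.0, 0.017]
4 [0.084, -0.012, 0.0, 0.022]
5 [0.105, -0.014, 0.0, 0.028]
```

play_rows([
  [0.021, -0.004, 0, 0.006, 0],
  [0.042, -0.007, 0, 0.011, 0],
  [0.042, -0.007, 0, 0.011, 0],
])

```text
time: 11.8
ee_pos: [0.4969, -0.0707, 0.0602]
orientation: [[-0.258, 0.966, 0.001], [0.966, 0.258, -0.003], [-0.003, -0.0, -1.0]]
ft_force: [-0.0, -4.1, -0.0]
gripper_width: 0.006
grasp_force: 2.3
```

play_rows([
  [0.02, 0, 0, 0, 0],
  [0.03, 0, 0, 0, 0],
  [0.03, 0, 0, 0, 0],
])

```text
time: 12.1
ee_pos: [0.4968, -0.0705, 0.0603]
orientation: [[-0.258, 0.966, 0.002], [0.966, 0.258, -0.007], [-0.007, -0.0, -1.0]]
ft_force: [1.8, -9.0, -1.4]
gripper_width: 0.005
grasp_force: 4.8
```

play_rows([
  [0.02, 0, 0, 0, 0],
  [0.03, 0, 0, 0, 0],
  [0.03, 0, 0, 0, 0],
])

```text
time: 12.4
ee_pos: [0.4968, -0.0703, 0.0604]
orientation: [[-0.257, 0.966, 0.003], [0.966, 0.258, -0.011], [-0.012, 0.0, -1.0]]
ft_force: [3.2, -14.0, -2.7]
gripper_width: 0.005
grasp_force: 7.2
```

play_rows([
  [-0.2, 0, 0, 0, 0],
  [-0.6, 0, 0, 0, 0],
  [-0.9, 0, 0, 0, 0],
  [-0.9, 0, 0, 0, 0],
])

```text
time: 12.8
ee_pos: [0.5145, -0.136, 0.0596]
orientation: [[-0.256, 0.967, -0.0], [0.967, 0.256, 0.001], [0.001, 0.0, -1.0]]
ft_force: [-0.1, 0.7, -0.2]
gripper_width: 0.008
grasp_force: 0.0
```

play_rows([
  [0, 0, -0.4, 0, 0],
  [0, 0, -0.8, 0, 0],
  [0, 0, -1.0, 0, 0],
  [0, 0, -1.0, 0, 0],
])

```text
time: 13.2
ee_pos: [0.5157, -0.1336, 0.1429]
orientation: [[-0.26, 0.966, 0.005], [0.966, 0.26, -0.0], [-0.002, 0.005, -1.0]]
ft_force: [0.8, 0.7, -0.7]
gripper_width: 0.006
grasp_force: 0.0
```

Run:
```python
from bench import *
from h import *
d=snapshot("wrist");np.savez("w8.npz",**d);t=snapshot("top");np.savez("t8.npz",**t)
s=get_state();print(s['time'],s['ee_pos'],axes(s)[1],s["q"][5])
for c,a in brass(d,20):
    if c[1]<300 and 150<c[0]<600: print(c.round(1),a,fray(d,c,.045).round(4),fray(d,c,.07).round(4))
cv2.imwrite("pics/w8.png",cv2.resize(d["image"][:300,150:620,::-1],None,fx=1.6,fy=1.6))
```

```text
13.3 [ 0.51378688 -0.13322629  0.13924704] 105.04138246828016 -35.74160067288682
[587.8 122.3] 14922 [[0.8003 0.0432]] [[0.7729 0.0335]]
[297.7  34.7] 109 [[0.4567 0.0097]] [[0.4603 0.003 ]]
[451.1  41. ] 54 [[0.5953 0.0502]] [[0.5864 0.0399]]
[403.3  57.3] 561 [[0.554  0.0166]] [[0.5488 0.0093]]
[379.2  77.9] 107 [[ 0.5375 -0.0096]] [[ 0.5338 -0.0146]]
```

View pics/w8.png

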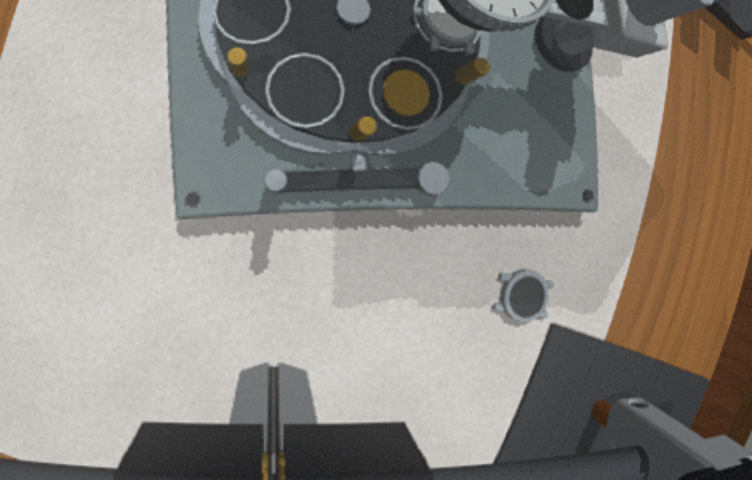

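The latch lever lies along the plate's edge (handle (275,180), pivot (433,178)) with its tooth at (360,162) against the plate. I'll check its angle and the table's angle numerically.

Run:
```python
from h import *
d=dict(np.load("w8.npz"));px=lambda u,v:(150+u/1.6,v/1.6)
W=lambda u,v,z:fray(d,px(u,v),z)[0]
an=lambda a:np.degrees(np.arctan2(a[1],a[0]))
h,p=W(275,180,.075),W(433,178,.040);print("handle",h,"pivot",p,"len",np.hypot(*(h-p)),an(p-h))
p2=W(433,178,.031);print(an(p2-h),np.hypot(*(h-p2)))
a,b=W(186,210,.02),W(590,203,.02);print("-y edge ang(top rim)",an(b-a),np.hypot(*(b-a)))
s1,s2=W(193,200,.02),W(588,196,.02);print("screws",an(s2-s1))
e=W(177,205,.02)-W(166,20,.02);print("near edge",an(e)+90)
d1,pe=W(406,92,.045),W(367,125,.072);hub=W(353,8,.046);print("disc",an(d1-hub)+60,"peg",an(pe-hub)+90,np.hypot(*(d1-hub)),np.hypot(*(pe-hub)))
c=W(483,66,.072);c2=W(236,56,.072);print(an(c-hub)+30,an(c2-hub)+150-0,np.hypot(*(c-hub)),np.hypot(*(c2-hub)))
# top view check
t=dict(np.load("t8.npz"));hsv=cv2.cvtColor(t["image"],cv2.COLOR_RGB2HSV);cv2.imwrite("pics/t8.png",cv2.resize(t["image"][148:288,215:375,::-1],None,fx=4.2,fy=4.2,interpolation=cv2.INTER_CUBIC))
for c,a in brass(t,4):
    if 215<c[0]<375 and 148<c[1]<288: print(c.round(1),a,ray(t,c,.045 if a>30 else .072).round(4))
```

```text
handle [ 0.4963545  -0.05563151] pivot [ 0.58461345 -0.02643883] len 0.09296157481734506 18.30223410726803
18.464226752473795 0.09601082778618057
-y edge ang(top rim) 18.17232271138142 0.2769914114184357
screws 17.980847934423043
near edge 18.73355612720094
disc 16.14500697930992 peg 16.416834257936017 0.058185252771980535 0.07499486183019864
16.552276666909236 16.415173449460184 0.07607972985351755 0.07538660929000007
[307.7 236.5] 125259 [[0.4871 0.0144]]
[270.4 207.2] 5 [[0.56   0.1091]]
[307.  211.6] 62 [[0.5524 0.016 ]]
[319.  218.2] 10 [[ 0.5302 -0.0149]]
[263.6 234.8] 5 [[0.489  0.1258]]
[276.5 243.9] 85 [[0.4686 0.0952]]
[312.6 246.4] 13 [[0.4584 0.0021]]
[284.5 255. ] 10 [[0.4375 0.0728]]
```

The latch is on its end stop (18.3° against the stand's 18.1°), but the table sits about 1.7° past centre, held by friction. I'll nudge it back through the near peg.

play_rows([
  [0.33, -0.06, 0, -0.04, 0],
  [0.66, -0.12, 0, -0.08, 0],
  [1.0, -0.18, 0, -0.12, 0],
  [1.0, -0.18, 0, -0.16, 0],
  [1.0, -0.18, 0, -0.175, 0],
])

```text
time: 13.8
ee_pos: [0.4778, -0.059, 0.1376]
orientation: [[-0.729, 0.685, -0.004], [0.685, 0.729, 0.002], [0.004, -0.001, -1.0]]
ft_force: [0.5, -0.3, 0.3]
gripper_width: 0.004
grasp_force: 0.0
```

Run:
```python
from bench import *
from h import *
s=get_state();print(s['time'],s['ee_pos'],axes(s)[1],inc(s,(.4441,.0137,.06)))
```

```text
13.8 [ 0.47781434 -0.05899458  0.13756924] 136.79630312420764 [0.929 0.374 0.97 ]
```

play_rows([
  [0.31, 0.12, 0, 0, 0],
  [0.62, 0.25, 0, 0, 0],
  [0.93, 0.37, 0, 0, 0],
  [0.93, 0.37, 0, 0, 0],
  [0.93, 0.37, 0.3, 0, 0],
  [0.93, 0.37, 0.6, 0, 0],
  [0.93, 0.37, 0.97, 0, 0],
  [0.93, 0.37, 0.97, 0, 0],
])

```text
time: 14.6
ee_pos: [0.4416, 0.0121, 0.0568]
orientation: [[-0.725, 0.688, -0.012], [0.689, 0.725, 0.001], [0.009, -0.007, -1.0]]
ft_force: [-0.3, -1.0, -1.0]
gripper_width: 0.002
grasp_force: 0.0
```

play_rows([
  [-0.03, 0, 0, 0, 0],
  [-0.06, 0, 0, 0, 0],
  [-0.08, 0, 0, 0, 0],
  [-0.08, 0, 0, 0, 0],
])

```text
time: 15.0
ee_pos: [0.4501, 0.008, 0.0627]
orientation: [[-0.725, 0.688, -0.002], [0.688, 0.725, 0.001], [0.002, -0.0, -1.0]]
ft_force: [-4.2, 2.8, 0.5]
gripper_width: 0.008
grasp_force: 2.4
```

play_rows([
  [-0.01, 0, 0, 0, 0],
  [-0.02, 0, 0, 0, 0],
  [-0.02, 0, 0, 0, 0],
])

```text
time: 15.3
ee_pos: [0.4506, 0.0076, 0.0627]
orientation: [[-0.726, 0.688, -0.003], [0.688, 0.726, 0.002], [0.004, -0.0, -1.0]]
ft_force: [-5.8, 3.7, 1.0]
gripper_width: 0.005
grasp_force: 3.5
```

```bash
cat >> h.py <<'E'
def table(d):
    "case direction (deg) from the two brass discs seen by the wrist camera"
    D=[]
    for c,a in brass(d,300):
        w=fray(d,c,.045)[0]; 
        if abs(np.hypot(*(w-[.5125,.0566]))-.058)<.006:
            v=w-[.5125,.0566];D.append((w.round(4).tolist(),round(float((np.degrees(np.arctan2(v[1],v[0]))+60)%180),2)))
    return D
E
python3 - <<'E'
from bench import *
from h import *
d=snapshot("wrist");np.savez("w9.npz",**d);s=get_state();print(s['time'],s['ee_pos'],s['ft_force'],table(d))
E
```

```text
15.35 [0.45058808 0.0075666  0.06273599] [-5.39917576  4.58573395  1.34123575] [([0.4685, 0.0949], 19.0)]
```

play_rows([
  [0.1, 0, 0, 0, 0],
  [0.15, 0, 0, 0, 0],
  [0.15, 0, 0, 0, 0],
  [0.15, 0, 0, 0, 0],
])

```text
time: 15.75
ee_pos: [0.4438, 0.0146, 0.0629]
orientation: [[-0.726, 0.688, 0.002], [0.688, 0.726, -0.001], [-0.002, 0.001, -1.0]]
ft_force: [-0.3, 0.3, -0.7]
gripper_width: 0.006
grasp_force: 0.0
```

Run:
```python
from bench import *
from h import *
d=snapshot("wrist");np.savez("w10.npz",**d);s=get_state();print(s['time'],s['ee_pos'],s['ft_force'],table(d))
px=lambda u,v:(180+u/1.7,v/1.7)
cv2.imwrite("pics/w10.png",cv2.resize(d["image"][:300,180:640,::-1],None,fx=1.7,fy=1.7))
```

```text
15.8 [0.44372503 0.01455862 0.0627991 ] [ 1.02885504 -0.30298808 -0.08934932] [([0.4686, 0.095], 18.79)]
```

The table is now at 18.8°, within measuring error of the stop. I'll rise and travel over to the thumb pad, turning to 198°.

play_rows([
  [0, 0, -0.4, 0, 0],
  [0, 0, -0.8, 0, 0],
  [0, 0, -1.0, 0, 0],
])

```text
time: 16.1
ee_pos: [0.4447, 0.0144, 0.1454]
orientation: [[-0.725, 0.688, 0.005], [0.688, 0.725, -0.001], [-0.004, 0.003, -1.0]]
ft_force: [-0.1, 0.2, 0.9]
gripper_width: 0.005
grasp_force: 0.0
```

play_rows([
  [0, 0, -0.2, 0, 0],
  [-0.15, 0.36, -0.2, 0, 0],
  [-0.31, 0.72, -0.2, 0, 0],
])

```text
time: 16.4
ee_pos: [0.5022, 0.0393, 0.1599]
orientation: [[-0.725, 0.689, 0.004], [0.689, 0.725, -0.0], [-0.003, 0.002, -1.0]]
ft_force: [0.2, -0.6, 0.1]
gripper_width: 0.004
grasp_force: 0.0
```

play_rows([
  [-0.1, 0.24, 0, -0.04, 0],
  [-0.2, 0.48, 0, -0.09, 0],
  [-0.31, 0.72, 0, -0.13, 0],
  [-0.31, 0.72, 0, -0.18, 0],
  [-0.31, 0.72, 0, -0.22, 0],
  [-0.31, 0.72, 0, -0.26, 0],
  [-0.31, 0.72, 0, -0.31, 0],
  [-0.31, 0.72, 0, -0.34, 0],
  [-0.31, 0.72, 0, -0.34, 0],
])

```text
time: 17.3
ee_pos: [0.5587, 0.064, 0.1582]
orientation: [[-0.953, -0.304, 0.0], [-0.304, 0.953, -0.0], [-0.0, -0.0, -1.0]]
ft_force: [-0.1, -0.6, 1.0]
gripper_width: 0.004
grasp_force: 0.0
```

Run:
```python
from bench import *
from h import *
d=snapshot("wrist");np.savez("w11.npz",**d);s=get_state();print(s['time'],s['ee_pos'],axes(s)[1],s['q'][5],inc(s,(.616,.0896,.11)))
cv2.imwrite("pics/w11.png",cv2.resize(d["image"][:330,100:580,::-1],None,fx=1.6,fy=1.6))
print(table(d))
```

```text
17.35 [0.55860653 0.0640156  0.15820612] -162.4276006541913 -106.80994606856633 [-0.78   0.088  0.603]
[([0.4688, 0.095], 18.68), ([0.5556, 0.0184], 18.45)]
```

View pics/w11.png

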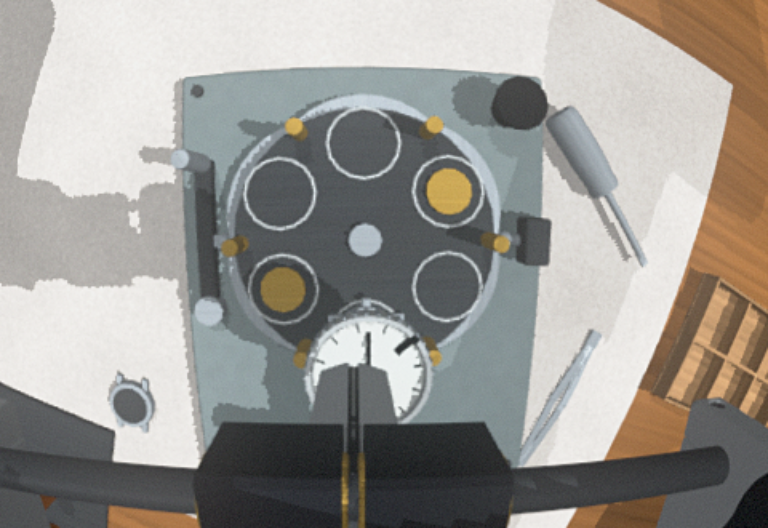

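The picture shows the stand squarely: hub (365,240), roller peg (501,243), latch handle (180,158), pivot (209,312), and the case under the gauge at (367,375). I'll check the latch and table angles once more.

Run:
```python
from h import *
d=dict(np.load("w11.npz"));px=lambda u,v:(100+u/1.6,v/1.6)
W=lambda u,v,z:fray(d,px(u,v),z)[0]
an=lambda a:np.degrees(np.arctan2(a[1],a[0]))
h,p=W(180,158,.075),W(209,312,.033);print("handle",h,"pivot",p,"len",np.hypot(*(h-p)),an(p-h))
hub=W(365,240,.046);print("hub",hub,"pivot dir->yaw",an(p-hub)+66.0)
for n,uv,k in(("peg",(294,126),-150),("peg",(434,124),150),("peg",(502,243),90),("peg",(231,246),-90)):
    w=W(*uv,.072);print(n,w.round(4),np.hypot(*(w-hub)).round(4),(an(w-hub)-k).round(2))
print("near edge yaw",[an(W(*b,.02)-W(*a,.02))-90 for a,b in(((184,78),(540,77)),)],"+y edge", an(W(520,440,.02)-W(540,80,.02)),"-y edge",an(W(203,440,.02)-W(184,80,.02)))
```

```text
handle [ 0.49577485 -0.05466242] pivot [ 0.58742806 -0.02489478] len 0.09636608307667063 17.99305088163993
hub [0.51247329 0.05713845] pivot dir->yaw 18.418326201152503
peg [0.4628 0.001 ] 0.075 18.53
peg [0.4387 0.0716] 0.0752 18.88
peg [0.4878 0.1285] 0.0755 19.09
peg [ 0.5351 -0.0134] 0.0741 17.81
near edge yaw [np.float64(18.201781531592204)] +y edge 17.8493306169247 -y edge 17.61225306279176
```

The table (about 18.6°) and the latch (18.0°) agree with the stand (about 18.1°). Now I'll press the thumb pad.

play_rows([
  [-0.25, 0.03, 0, 0, 0],
  [-0.5, 0.06, 0, 0, 0],
  [-0.8, 0.09, 0, 0, 0],
  [-0.8, 0.09, 0, 0, 0],
  [-0.8, 0.09, 0.3, 0, 0],
  [-0.8, 0.09, 0.6, 0, 0],
  [-0.8, 0.09, 0.68, 0, 0],
  [-0.8, 0.09, 0.74, 0, 0],
  [-0.8, 0.09, 0.74, 0, 0],
])

```text
time: 18.25
ee_pos: [0.6172, 0.0904, 0.0997]
orientation: [[-0.953, -0.304, 0.001], [-0.304, 0.953, 0.0], [-0.001, -0.0, -1.0]]
ft_force: [0.7, -0.5, 0.3]
gripper_width: 0.003
grasp_force: 0.0
```

play_rows([
  [0, 0, 0.03, 0, 0],
  [0, 0, 0.06, 0, 0],
  [0, 0, 0.09, 0, 0],
  [0, 0, 0.12, 0, 0],
  [0, 0, 0.15, 0, 0],
  [0, 0, 0.17, 0, 0],
  [0, 0, 0.17, 0, 0],
])

```text
time: 18.95
ee_pos: [0.6182, 0.0905, 0.0862]
orientation: [[-0.953, -0.304, 0.003], [-0.304, 0.953, 0.0], [-0.003, -0.001, -1.0]]
ft_force: [1.8, 0.2, 4.7]
gripper_width: 0.007
grasp_force: 2.2
```

play_rows([
  [0, 0, 0.015, 0, 0],
  [0, 0, 0.03, 0, 0],
  [0, 0, 0.03, 0, 0],
])

```text
time: 19.25
ee_pos: [0.6182, 0.0905, 0.0852]
orientation: [[-0.953, -0.304, 0.003], [-0.304, 0.953, 0.0], [-0.003, -0.001, -1.0]]
ft_force: [-0.2, -0.9, 9.4]
gripper_width: 0.002
grasp_force: 4.6
```

play_rows([
  [0, 0, 0.02, 0, 0],
  [0, 0, 0.03, 0, 0],
  [0, 0, 0.03, 0, 0],
])

```text
time: 19.55
ee_pos: [0.6183, 0.0905, 0.0851]
orientation: [[-0.953, -0.304, 0.005], [-0.304, 0.953, 0.0], [-0.004, -0.001, -1.0]]
ft_force: [-3.5, -1.5, 15.6]
gripper_width: 0.008
grasp_force: 8.1
```

play_rows([
  [0, 0, 0.02, 0, 0],
  [0, 0, 0.03, 0, 0],
  [0, 0, 0.03, 0, 0],
])

```text
time: 19.85
ee_pos: [0.6184, 0.0906, 0.085]
orientation: [[-0.953, -0.304, 0.006], [-0.304, 0.953, 0.0], [-0.005, -0.002, -1.0]]
ft_force: [-7.4, -1.2, 23.1]
gripper_width: 0.004
grasp_force: 11.7
```

The head is at its lower limit (z 0.085, force rising steeply). I'll rise and look at the dial.

play_rows([
  [0, 0, -0.2, 0, 0],
  [0, 0, -0.5, 0, 0],
  [0, 0, -0.8, 0, 0],
  [0, 0, -1.0, 0, 0],
  [0, 0, -1.0, 0, 0],
  [0, 0, -1.0, 0, 0],
])

```text
time: 20.45
ee_pos: [0.6166, 0.0906, 0.1569]
orientation: [[-0.953, -0.304, -0.002], [-0.304, 0.953, 0.0], [0.002, 0.001, -1.0]]
ft_force: [0.8, 0.8, -1.1]
gripper_width: 0.002
grasp_force: 0.0
```

Run:
```python
from bench import *
from h import *
d=snapshot("wrist");np.savez("w12.npz",**d);s=get_state();print(s['time'],s['ee_pos'],axes(s)[1],s['q'][5],table(d))
# project gauge centre guess
X=np.array([.5095+.002+.058*np.cos(np.radians(18)),.055+.001+.058*np.sin(np.radians(18)),.104])
c=d["R"]@X+d["t"];th=np.arctan2(np.hypot(c[0],c[1]),c[2]);u=d["K"][:2,2]+d["K"][0,0]*th*c[:2]/np.hypot(c[0],c[1]);print(u)
u=u.astype(int);x0,y0=max(u[0]-60,0),max(u[1]-55,0)
print(x0,y0);cv2.imwrite("pics/w12.png",cv2.resize(d["image"][y0:y0+100,x0:x0+120,::-1],None,fx=5,fy=5,interpolation=cv2.INTER_CUBIC))
```

```text
20.5 [0.61618644 0.09053491 0.15615631] -162.29345885598457 -104.56799977865766 [([0.4689, 0.095], 18.58), ([0.5558, 0.0184], 18.53)]
[319.10138788 148.16756894]
259 93
```

View pics/w12.png

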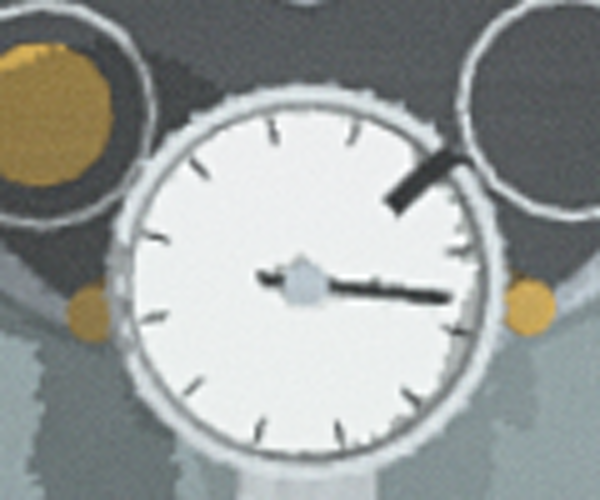

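The dial is clear: hub (304,283), needle tip (447,297), zero bar from (395,208) out to the pip (462,155). The bezel must go clockwise by about 45°. I'll measure that in world axes while moving over the bezel with the gripper open.

```bash
cat >> h.py <<'E'
def dial(d,c0,z=.104):
    "world angles (deg) of needle and zero mark; c0 = rough dial-hub pixel"
    g=d["image"].astype(np.float32).mean(2);H,W=g.shape
    m=cv2.morphologyEx(((g>150)).astype(np.uint8),cv2.MORPH_OPEN,np.ones((3,3)))
    yy,xx=np.mgrid[:H,:W];uv=np.c_[xx.ravel(),yy.ravel()]
    near=np.hypot(*(uv-c0).T)<60;uv=uv[near];w=fray(d,uv,z);dark=g[uv[:,1],uv[:,0]]
    c=fray(d,c0,z)[0];r=np.hypot(*(w-c).T);a=np.degrees(np.arctan2(w[:,1]-c[1],w[:,0]-c[0]))
    out={}
    for n,(r0,r1) in dict(needle=(.008,.015),mid=(.015,.0185),zero=(.019,.0225)).items():
        k=(r>r0)&(r<r1);h=np.zeros(360);wt=np.clip(150-dark[k],0,None)
        np.add.at(h,np.round(a[k]).astype(int)%360,wt)
        out[n]=h
    return c,out
def peak(h,near=None):
    s=cv2.blur(np.r_[h,h,h][:,None].astype(np.float32),(1,9))[360:720,0]
    if near is not None:
        k=np.abs((np.arange(360)-near+180)%360-180)<25;s=s*k
    j=int(np.argmax(s));q=np.arange(j-12,j+13);v=h[q%360];return (v*q).sum()/v.sum()
E
python3 - <<'E'
from h import *
d=dict(np.load("w12.npz"))
P=lambda u,v:np.array([259+(u+.5)/5-.5,93+(v+.5)/5-.5])
c=fray(d,P(304,283),.104)[0]
an=lambda p:np.degrees(np.arctan2(*(fray(d,P(*p),.104)[0]-c)[::-1]))
R=lambda p:np.hypot(*(fray(d,P(*p),.104)[0]-c))
for n,p in(("tip",(447,297)),("bar in",(395,208)),("pip",(460,157)),("tail",(263,278))):print(n,an(p).round(1),R(p).round(4))
C,o=dial(d,P(304,283));print("centre",C,{k:round(peak(h),1) for k,h in o.items()}, [(k,np.argsort(-cv2.blur(h[:,None].astype(np.float32),(1,5))[:,0])[:6].tolist()) for k,h in o.items()])
E
```

```text
tip 102.3 0.0217
bar in 147.6 0.0178
pip 147.1 0.0302
tail -79.4 0.0062
centre [0.56733919 0.07437449] {'needle': np.float64(102.0), 'mid': np.float64(101.5), 'zero': np.float64(149.8)} [('needle', [102, 103, 101, 100, 104, 99]), ('mid', [102, 101, 103, 100, 99, 104]), ('zero', [150, 149, 152, 151, 148, 153])]
```

play_rows([
  [0.2, 0, 0, 0, 1],
  [0.45, -0.01, 0, 0, 1],
  [0.69, -0.015, 0, 0, 1],
  [0.69, -0.015, 0, 0, 1],
  [0.69, -0.015, 0, 0, 1],
  [0.69, -0.015, 0, 0, 1],
  [0.69, -0.015, 0, 0, 1],
  [0.69, -0.015, 0, 0, 1],
  [0.69, -0.015, 0, 0, 1],
  [0.69, -0.015, 0, 0, 1],
  [0.69, -0.015, 0, 0, 1],
  [0.69, -0.015, 0, 0, 1],
])

```text
time: 21.7
ee_pos: [0.5649, 0.0726, 0.1583]
orientation: [[-0.953, -0.304, 0.0], [-0.304, 0.953, 0.0], [-0.0, 0.0, -1.0]]
ft_force: [0.1, -0.1, 0.5]
gripper_width: 0.981
grasp_force: 0.0
```

play_rows([
  [0, 0, 0.3, 0, 1],
  [0, 0, 0.6, 0, 1],
  [0, 0, 0.83, 0, 1],
  [0, 0, 0.83, 0, 1],
  [0, 0, 0.83, 0, 1],
], grip_force=8)

```text
time: 22.2
ee_pos: [0.5649, 0.0726, 0.0921]
orientation: [[-0.953, -0.304, -0.0], [-0.304, 0.953, 0.0], [0.0, 0.0, -1.0]]
ft_force: [1.6, -0.9, -0.1]
gripper_width: 1.0
grasp_force: 0.0
```

play_rows([
  [0, 0, 0, 0, 0.6],
  [0, 0, 0, 0, 0.6],
  [0, 0, 0, 0, 0.6],
  [0, 0, 0, 0, 0.6],
  [0, 0, 0, 0, 0.6],
  [0, 0, 0, 0, 0.6],
  [0, 0, 0, 0, 0.6],
], grip_force=8)

```text
time: 22.9
ee_pos: [0.5649, 0.0735, 0.0923]
orientation: [[-0.952, -0.305, 0.0], [-0.305, 0.952, 0.002], [-0.001, 0.002, -1.0]]
ft_force: [-1.3, 3.3, 3.0]
gripper_width: 0.634
grasp_force: 8.0
```

play_rows([
  [0, 0.01, 0, 0, 0.5],
  [0, 0.01, 0, 0.025, 0.5],
  [0, 0.01, 0, 0.05, 0.5],
  [0, 0.01, 0, 0.075, 0.5],
  [0, 0.01, 0, 0.1, 0.5],
  [0, 0.01, 0, 0.125, 0.5],
  [0, 0.01, 0, 0.15, 0.5],
  [0, 0.01, 0, 0.175, 0.5],
  [0, 0.01, 0, 0.2, 0.5],
  [0, 0.01, 0, 0.225, 0.5],
  [0, 0.01, 0, 0.251, 0.5],
  [0, 0.01, 0, 0.251, 0.5],
], grip_force=15)

```text
time: 24.1
ee_pos: [0.5651, 0.0755, 0.0923]
orientation: [[-0.887, 0.462, 0.001], [0.462, 0.887, 0.004], [0.001, 0.004, -1.0]]
ft_force: [-0.3, 7.0, 2.1]
gripper_width: 0.635
grasp_force: 15.0
```

Run:
```python
from bench import *
from h import *
d=snapshot("wrist");np.savez("w13.npz",**d);s=get_state();print(s['time'],s['ee_pos'],axes(s)[1],s['q'][5],s['ft_force'],s['wrist_torque'],s['gripper_width'])
```

```text
24.15 [0.56506311 0.07552541 0.09232341] 152.56529336548422 -60.81314792403731 [-0.27863896  7.0274322   2.67982256] [1.28299678 0.0332338  0.00928461] 0.6311669977647996
```

play_rows([
  [0, 0, 0, 0, 0.75],
  [0, 0, 0, 0, 1],
  [0, 0, 0, 0, 1],
  [0, 0, 0, 0, 1],
  [0, 0, 0, 0, 1],
  [0, 0, -0.1, 0, 1],
  [0, 0, -0.4, 0, 1],
  [0, 0, -0.7, 0, 1],
  [0, 0, -1.0, 0, 1],
])

```text
time: 25.05
ee_pos: [0.5647, 0.0732, 0.1734]
orientation: [[-0.887, 0.461, 0.001], [0.461, 0.887, -0.0], [-0.0, 0.0, -1.0]]
ft_force: [0.6, 0.4, -0.2]
gripper_width: 1.001
grasp_force: 0.0
```

play_rows([
  [0, 0, -0.2, 0, 1],
  [-0.25, 0, -0.2, 0, 1],
  [-0.5, 0, -0.2, 0, 1],
  [-0.69, 0, -0.2, 0, 1],
  [-0.69, 0, -0.2, 0, 1],
  [-0.69, 0, -0.2, 0, 1],
])

```text
time: 25.65
ee_pos: [0.6134, 0.0479, 0.188]
orientation: [[-0.887, 0.462, -0.0], [0.462, 0.887, 0.0], [0.001, 0.0, -1.0]]
ft_force: [-0.3, 0.8, 0.3]
gripper_width: 0.999
grasp_force: 0.0
```

Run:
```python
from bench import *
from h import *
d=snapshot("wrist");np.savez("w14.npz",**d);s=get_state();print(s['time'],s['ee_pos'],axes(s)[1],s['q'][5],table(d))
X=np.array([.5673,.0744,.104]);c=d["R"]@X+d["t"];th=np.arctan2(np.hypot(c[0],c[1]),c[2]);u=d["K"][:2,2]+d["K"][0,0]*th*c[:2]/np.hypot(c[0],c[1]);print(u)
g=d["image"].astype(float).mean(2)
m=(g>185).astype(np.uint8);n,l,st,cc=cv2.connectedComponentsWithStats(m)
for i in range(1,n):
    if st[i,4]>150 and np.hypot(*(cc[i]-u))<40: print(cc[i],st[i])
x,y=u.astype(int);print(g[y-32:y+34:2,x-34:x+36:2].astype(int)//10)
```

```text
25.7 [0.61315835 0.04816176 0.18812673] 152.53291963867227 -63.33004278591293 [([0.4689, 0.0951], 18.53), ([0.5557, 0.0183], 18.45)]
[322.72973234 144.97480659]
[324.50118765 146.5415677 ] [289 110  70  70 421]
[321.96895874 145.47937132] [ 293  115   61   61 2545]
[[ 7  8  8 ...  8  8  7]
 [ 8  8  8 ...  8  9 10]
 [ 8  8  8 ... 10 14 14]
 ...
 [ 6  6  7 ... 18 18 20]
 [ 7  6  6 ... 18 15  9]
 [ 6  6  6 ... 14  8  4]]
```

```bash
cat >> h.py <<'E'
def polar(d,u0,radii,angs,z=.104):
    "grey on circles round the dial centre (dial outline circle fit in the world plane)"
    g=cv2.resize(d["image"].astype(np.float32).mean(2),None,fx=1,fy=1)
    m=(g>185).astype(np.uint8);n,l,st,cc=cv2.connectedComponentsWithStats(m)
    i=min((i for i in range(1,n) if st[i,4]>1200),key=lambda i:np.hypot(*(cc[i]-u0)))
    cn=max(cv2.findContours((l==i).astype(np.uint8),cv2.RETR_EXTERNAL,cv2.CHAIN_APPROX_NONE)[0],key=cv2.contourArea)
    hull=cv2.convexHull(cn)[:,0];w=fray(d,hull,z).astype(np.float32)*1000
    (cx,cy),r=cv2.minEnclosingCircle(w);c=np.array([cx,cy])/1000
    A=np.radians(angs);P=[]
    for R in radii:
        X=np.c_[c[0]+R*np.cos(A),c[1]+R*np.sin(A),np.full(len(A),z)]@d["R"].T+d["t"]
        rh=np.hypot(X[:,0],X[:,1]);th=np.arctan2(rh,X[:,2])
        uv=d["K"][:2,2]+(d["K"][0,0]*th/rh)[:,None]*X[:,:2]
        P.append(cv2.remap(g,uv[:,0].astype(np.float32)[None],uv[:,1].astype(np.float32)[None],cv2.INTER_LINEAR)[0])
    return c,r,np.array(P)
E
python3 - <<'E'
from h import *
for f,u,a in(("w12.npz",(320,149),(80,170)),("w14.npz",(322,145.5),(70,140))):
    d=dict(np.load(f));an=np.arange(*a,2);rad=np.arange(8,30,2)/1000
    c,r,P=polar(d,u,rad,an);print(f,c.round(4),r);print("     ",an.tolist())
    for R,p in zip(rad,P):
        w=np.clip(120-p,0,None);print(int(R*1000),(p//10).astype(int).tolist(),(w*an).sum()/max(w.sum(),1))
E
```

```text
w12.npz [0.5674 0.0744] 26.19405174255371
      [80, 82, 84, 86, 88, 90, 92, 94, 96, 98, 100, 102, 104, 106, 108, 110, 112, 114, 116, 118, 120, 122, 124, 126, 128, 130, 132, 134, 136, 138, 140, 142, 144, 146, 148, 150, 152, 154, 156, 158, 160, 162, 164, 166, 168]
8 [24, 24, 24, 24, 23, 21, 18, 15, 12, 8, 7, 6, 6, 10, 13, 16, 20, 23, 24, 24, 24, 23, 23, 23, 23, 23, 23, 23, 23, 23, 23, 23, 23, 23, 23, 23, 23, 23, 23, 23, 23, 23, 23, 23, 23] 101.76902023447687
10 [23, 23, 23, 24, 24, 24, 23, 19, 15, 11, 7, 7, 7, 9, 11, 14, 18, 21, 23, 24, 23, 23, 23, 23, 23, 23, 23, 23, 23, 23, 23, 23, 23, 23, 23, 23, 23, 23, 23, 23, 23, 23, 23, 23, 23] 102.71602159754006
12 [23, 23, 23, 23, 23, 23, 23, 23, 18, 13, 10, 7, 10, 14, 18, 20, 22, 23, 23, 23, 23, 23, 23, 23, 23, 23, 23, 23, 23, 23, 23, 23, 23, 23, 23, 23, 23, 23, 23, 23, 23, 23, 23, 23, 23] 101.85332005910642
14 [23, 23, 23, 23, 23, 23, 23, 23, 21, 16, 11, 7, 9, 13, 18, 22, 24, 24, 23, 23, 23, 23, 23, 23, 23, 23, 23, 23, 23, 23, 23, 23, 23, 23, 23, 23, 23, 23, 23, 23, 23, 23, 23, 23, 23] 102.42996127044975
16 [23, 23, 23, 23, 23, 23, 23, 24, 
[... 2609 characters left out ...]
, 22, 22, 22, 22, 22, 22, 22, 22, 22, 22, 22] 104.5428937023678
22 [22, 22, 20, 18, 20, 22, 22, 22, 22, 22, 22, 22, 23, 23, 20, 13, 7, 5, 5, 6, 15, 21, 23, 22, 22, 22, 22, 22, 22, 22, 22, 22, 20, 20, 22] 105.05158356468354
24 [23, 22, 18, 11, 20, 23, 22, 22, 21, 20, 21, 21, 21, 22, 21, 15, 8, 5, 5, 6, 13, 21, 23, 22, 22, 22, 23, 22, 22, 22, 23, 19, 15, 18, 23] 104.87653967945143
26 [16, 15, 13, 11, 14, 15, 15, 15, 16, 15, 15, 15, 15, 16, 15, 14, 7, 5, 5, 7, 15, 18, 17, 15, 15, 16, 20, 19, 16, 15, 16, 17, 14, 14, 17] 104.50401375329271
28 [15, 16, 16, 15, 15, 16, 16, 15, 15, 14, 15, 15, 15, 15, 15, 11, 6, 5, 5, 10, 14, 15, 15, 15, 15, 15, 16, 15, 16, 16, 16, 16, 15, 16, 16] 104.43427633198534
```

The zero mark is at 104.9° and the needle at 102.2°. The bezel's centre, from both grips and from the camera, is (0.5674, 0.0743). I'll regrip there and turn 2.7° more.

play_rows([
  [0.2, 0.01, 0, 0, 1],
  [0.45, 0.02, 0, 0, 1],
  [0.66, 0.025, 0, 0, 1],
  [0.66, 0.025, 0.1, 0, 1],
  [0.66, 0.025, 0.3, 0, 1],
  [0.66, 0.025, 0.3, 0, 1],
])

```text
time: 26.3
ee_pos: [0.5662, 0.074, 0.1612]
orientation: [[-0.887, 0.461, -0.005], [0.461, 0.887, -0.0], [0.004, -0.002, -1.0]]
ft_force: [0.4, 0.6, -1.0]
gripper_width: 1.001
grasp_force: 0.0
```

play_rows([
  [0, 0, 0.3, 0, 1],
  [0, 0, 0.6, 0, 1],
  [0, 0, 0.9, 0, 1],
  [0, 0, 0.9, 0, 1],
  [0, 0, 0.9, 0, 1],
], grip_force=8)

```text
time: 26.8
ee_pos: [0.5678, 0.0739, 0.092]
orientation: [[-0.887, 0.461, -0.001], [0.461, 0.887, 0.0], [0.0, -0.0, -1.0]]
ft_force: [0.3, -0.1, 0.2]
gripper_width: 1.002
grasp_force: 0.0
```

play_rows([
  [0, 0, 0, 0, 0.5],
  [0, 0, 0, 0, 0.5],
  [0, 0, 0, 0, 0.5],
  [0, 0, 0, 0, 0.5],
  [0, 0, 0, 0, 0.5],
  [0, 0, 0, 0, 0.5],
  [0, 0, 0, 0, 0.5],
  [0, 0, 0, 0, 0.5],
], grip_force=10)

```text
time: 27.6
ee_pos: [0.568, 0.0741, 0.0924]
orientation: [[-0.887, 0.461, 0.001], [0.461, 0.887, 0.0], [-0.001, 0.001, -1.0]]
ft_force: [-0.4, -0.0, 2.1]
gripper_width: 0.635
grasp_force: 10.0
```

play_rows([
  [0, 0, 0, 0.005, 0.5],
  [0, 0, 0, 0.01, 0.5],
  [0, 0, 0, 0.015, 0.5],
  [0, 0, 0, 0.015, 0.5],
  [0, 0, 0, 0.015, 0.5],
], grip_force=12)

```text
time: 28.1
ee_pos: [0.568, 0.0741, 0.0923]
orientation: [[-0.864, 0.503, 0.001], [0.503, 0.864, 0.0], [-0.001, 0.001, -1.0]]
ft_force: [-0.9, 0.8, 4.3]
gripper_width: 0.636
grasp_force: 12.0
```

play_rows([
  [0, 0, 0, 0, 0.75],
  [0, 0, 0, 0, 1],
  [0, 0, 0, 0, 1],
  [0, 0, 0, 0, 1],
  [0, 0, 0, 0, 1],
  [0, 0, -0.1, 0, 1],
  [0, 0, -0.4, 0, 1],
  [0, 0, -0.7, 0, 1],
  [0, 0, -1.0, 0, 1],
])

```text
time: 29.0
ee_pos: [0.5677, 0.074, 0.1734]
orientation: [[-0.865, 0.503, 0.0], [0.503, 0.865, 0.0], [-0.0, 0.0, -1.0]]
ft_force: [0.8, -0.2, -0.6]
gripper_width: 0.998
grasp_force: 0.0
```

play_rows([
  [0, 0, -0.2, 0, 1],
  [-0.25, 0, -0.2, 0, 1],
  [-0.5, 0, -0.2, 0, 1],
  [-0.69, 0, -0.2, 0, 1],
  [-0.69, 0, -0.2, 0, 1],
  [-0.69, 0, -0.2, 0, 1],
])

```text
time: 29.6
ee_pos: [0.6152, 0.0464, 0.1881]
orientation: [[-0.864, 0.503, -0.0], [0.503, 0.864, 0.0], [0.0, 0.0, -1.0]]
ft_force: [1.4, -0.1, -0.1]
gripper_width: 0.999
grasp_force: 0.0
```

```bash
cat > z.py <<'E'
from bench import *
from h import *
import sys
d=snapshot("wrist");np.savez(sys.argv[1],**d);s=get_state();print(s['time'],s['ee_pos'],axes(s)[1],s['q'][5],table(d))
X=np.array([.5674,.0743,.104]);c=d["R"]@X+d["t"];th=np.arctan2(np.hypot(c[0],c[1]),c[2]);u=d["K"][:2,2]+d["K"][0,0]*th*c[:2]/np.hypot(c[0],c[1])
an=np.arange(84,122,1);rad=np.arange(8,30,2)/1000;c,r,P=polar(d,u,rad,an);print(c.round(4),r)
for R,p in zip(rad,P):
    w=np.clip(130-p,0,None);print(int(R*1000),(p[::2]//10).astype(int).tolist(),round((w*an).sum()/max(w.sum(),1),2))
E
python3 z.py w15.npz
```

```text
29.65 [0.61497227 0.04662644 0.18814799] 149.8365937935156 -60.77646544325115 [([0.4688, 0.0951], 18.63), ([0.5557, 0.0183], 18.43)]
[0.5673 0.0745] 26.2031307220459
8 [23, 22, 21, 19, 17, 14, 11, 8, 6, 5, 7, 9, 12, 16, 19, 20, 22, 22, 23] 101.53
10 [23, 23, 22, 21, 19, 15, 11, 7, 6, 6, 8, 11, 14, 17, 20, 22, 23, 23, 23] 100.87
12 [22, 22, 22, 22, 20, 16, 12, 9, 6, 6, 9, 14, 18, 20, 22, 22, 22, 22, 22] 100.91
14 [22, 22, 22, 23, 23, 22, 17, 12, 7, 7, 10, 15, 19, 21, 22, 23, 22, 23, 23] 101.35
16 [22, 22, 22, 23, 23, 22, 19, 14, 9, 7, 10, 16, 22, 23, 23, 23, 22, 22, 22] 101.71
18 [22, 22, 22, 23, 23, 21, 16, 9, 5, 5, 6, 9, 16, 23, 23, 22, 22, 22, 22] 101.81
20 [22, 22, 22, 22, 23, 22, 16, 8, 6, 5, 5, 10, 18, 22, 23, 23, 22, 22, 22] 101.81
22 [22, 22, 22, 22, 23, 23, 21, 11, 5, 5, 5, 11, 19, 23, 23, 22, 22, 22, 22] 102.01
24 [19, 18, 19, 18, 20, 19, 16, 9, 5, 5, 6, 12, 20, 23, 23, 22, 22, 22, 22] 101.71
26 [14, 14, 14, 15, 15, 15, 13, 9, 6, 5, 6, 9, 13, 16, 16, 15, 14, 14, 15] 101.97
28 [17, 16, 16, 17, 18, 17, 17, 11, 5, 5, 6, 11, 16, 17, 17, 17, 17, 16, 17] 101.82
```

The zero mark (101.9°) now stands over the needle (about 101.7°) to within half a degree. The table angle hasn't changed, and the hand is clear of everything.

```bash
python3 -c "
from bench import *
print(hand_in())"
```

```text
the job is handed in; nothing more can be done
None
```

I handed the job in at about 30 s with the case at its stop under the plunger, the latch fully in, the gauge head fully down and the zero mark over the needle tip to within about half a degree. I nudged the table back about 2° by a peg after the latch was closed, and the hand-in returned no verdict.

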